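# Reload and work the leg-marking press

## Robot

A 6-joint arm with a two-finger parallel gripper is mounted at the origin on the work surface. World frame = base frame: x ahead of the robot, y to its left, z up, the work surface at z = 0. Lengths are in m, angles in degrees, forces in N, time in s.
With the tool pointing down it reaches from about 0.35 to 0.925 m from the base axis. Payload 6.4 kg.
Tool frame: the origin (TCP) lies midway between the tips of the shut fingers; the grasp point (between the pads) lies 19 mm behind it (manip.grip_depth is the x of the grasp point in the tool frame, in m); x points along the fingers, z is the direction in which the jaws open and shut, and the axes are right-handed (so a half turn about x gives the same grasp; the last joint's range is limited). The gripper opens to 85 mm and grips with 20 to 120 N. Pads are 22 mm wide; open, the fingers measure 114 mm over their backs; the gripper's body (76 mm by 85 mm) begins 54 mm behind the grasp point. The pads swing forward as they close: fully open they stand 13 mm farther back than shut.
Start: joints at [-73.344, 14.043, 89.255, -0, 76.702, -9.975], TCP at [0.291, -0.581, 0.231] pointing down, gripper open.
Joint ranges: [-179.41, 179.41], [-58.25, 129.5], [7.25, 145.43], [-54.29, 234.29], [11.92, 165.04], [-157.13, 157.13]. Speed limits (degrees/s): [147.25, 147.25, 180, 180, 180, 180].

## Interface

Orientations are given as [roll, pitch, yaw] about the fixed x, y, z axes, in that order (R = Rz(yaw) Ry(pitch) Rx(roll)).
In Python, from station import manip gives the robot as it stands. The module is installed in compiled form; this text tells all that it offers.
- The arm moves only by the shell command python3 -m handwheel 'ROWS' [OPENING] [FORCE]. ROWS is JSON, a list of rows, each a list of 6 numbers: the shift along the world's x, y, z in m, then the turn, a rotation vector about the world's x, y, z in rad. A call has 1 to 10 rows; each row shifts and turns the commanded pose from where the row before left it; what a row does not reach is not made up. A row lasts 1/10 s, in which the tool goes at most 50 mm and 8.59 degrees, less where a joint would pass 70% of its speed; a pose out of reach is approached as far as the arm can. A call is refused whole if a number of a shift passes 0.05 or a number of a turn 0.15, either way. A call with a gripper value outside its range is refused whole. OPENING is the closure, from 0 (fully open) to 1 (shut), set as the call begins (- or left out, the last holds). The fingers move at their own pace and stop on an object; FORCE is the grip in N (left out, the last holds). Time passes only in rows, so rows that do not move let the fingers close. It gives the time, the measured TCP pose, the force and the opening at its end, in the units of the state.
- manip.state(): the state, without advancing time (a new reading comes with each control period).
- manip.get_image(name): name is "side" or "top" or "wrist"; returns the picture (420x560x3 uint8, red, green, blue); there is no depth.
- manip.calibration(name): a dict with "camera_matrix" (3x3 intrinsics, pixels), "rvec" (rotation vector, rad) and "tvec" (3), from world to camera coordinates, as OpenCV has them. Camera axes: x right, y down, z forward; pixel columns grow to the right and rows downward; lengths in m; the calibration is good to about 2 mm. A picture is of the moment at which its call begins: read the wrist's pose just before it. calibration takes no time and is no camera call; for the wrist camera it gives the pose at the moment of the call.
- manip.sign_off(): hands the job in, once; it reports no verdict.
The state is a dict: "t": time; "joints": joint angles; "dq": joint speeds; "effort": joint torques, N m; "ee_pos": TCP position; "ee_rot": TCP orientation; "force": force on the tool from outside, world axes, zero at the start; "moment": the same for the moment, N m; "gripper_width": finger opening in m.
Only numpy, scipy, OpenCV 4.12 (cv2) and the standard library are available. Lean on these libraries where they do the work, as an engineer would, in place of code of your own. Each camera call takes 0.05 s, during which the arm holds its last target. There are 200 camera calls.

## Task

The small marking press still holds a finished jack leg: lift it out and stand it in the empty middle bay of the wooden rack. Then slide the short blank leg from the rack (not the long one) down into the press slot until it is fully home, let go of it, push the sprung plunger all the way in to mark it, and let the plunger spring back, leaving the blank in the slot. Do not work the plunger before the blank is home, and leave the long leg, the jack, the collars and the wooden ring where they stand.

Things in the scene. Friction and masses are not known exactly. Their poses are not given: they have to be found in the camera images.
- press: Fixed grey marking press on a dark steel base plate (125 x 130 x 20 mm, x from -40 to +85 mm). Its block is 95 x 100 mm (x from -20 to +75 mm) and its flat top is 65 mm above the table. Origin on the table under the plunger axis; z up, +x is the direction the plunger is pushed in (the plunger sticks out on the -x side).
- press_slot (a point): Centre of the mouth of the press's slot, on the block's top, 30 mm along the press's x from its origin, axes as the press. The slot is 10 mm wide along x and 62 mm long along y, 45 mm deep (floor 20 mm above the table), straight walls, mouth chamfered 4 mm. A leg fully home stands 35 mm proud of the block.
- plunger_face (a point): Centre of the outer face of the plunger's round steel head (44 mm diameter, 11 mm thick), 45 mm above the table, at rest 96 mm in front (-x) of the press's origin; axes as the press; moves with the plunger. It is pushed along +x.
- plunger (a joint): Plunger travel in m: 0 at rest (out), 0.030 fully in; sprung, 6 N to start and 12 N at full stroke, returns by itself.
- rack: Fixed wooden rack block 165 x 110 x 40 mm with three bays, one behind another along its x at -50, 0, +50 mm; the middle one starts empty. Origin centre of underside, z up. Each bay is a slot 11 mm wide along the rack's x, 85 mm long along its y, 35 mm deep (floor 5 mm above the table), mouth chamfered 4 mm.
- rack_bay0 (a point): Centre of the floor of the rack's first bay (rack x = -50 mm), axes as the rack.
- rack_bay1 (a point): Centre of the floor of the rack's middle bay, the empty one, axes as the rack.
- rack_bay2 (a point): Centre of the floor of the rack's third bay (rack x = +50 mm), axes as the rack.
- finished_leg: Loose plain steel plate, 8 mm thick (its x), 60 mm long (its y), 80 mm high (its z), 0.3 kg, with three small punched dots; starts upright in the press slot. Origin centre of its lower edge.
- blank_leg: Loose plain steel plate like the finished one, 8 x 60 x 80 mm (x thickness, y length, z height), no dots; starts upright in the first or third rack bay. Origin centre of its lower edge.
- long_leg: Loose plain steel plate, 8 x 80 x 80 mm, too long for the press; upright in the other outer rack bay. Origin centre of its lower edge. Leave alone.
- jack: Blue painted screw jack standing upright between press and rack: tube 52 mm diameter, top flange 68 mm, 190 mm high, base disc 90 mm, four flat feet reaching 65 mm from the axis at 20 to 28 mm height. Origin centre of underside. Leave alone.
- collars: Stack of three black collars, 60 mm diameter, 60 mm high, standing beside the plunger. Origin centre of underside. Leave alone.
- ring_block: Wooden ring lying flat, 120 mm outer and 44 mm inner diameter, 45 mm high. Origin centre of underside. Leave alone.
Not all that is in view belongs to the job. What is shaped like the blank_leg but purple is not meant.

How it is judged (in metres and radians):
On the way, in this order (a step that is already met when the one before it is completed fails the run):
1. the finished leg stands upright in the rack's middle bay, on its floor, let go (x of finished_leg in the frame of rack_bay1 between -0.007 and 0.007 m and y of finished_leg in the frame of rack_bay1 between -0.02 and 0.02 m and z of finished_leg in the frame of rack_bay1 below 0.004 m and angle between finished_leg's own z axis and vertical below 0.15 rad and contact force between the fingers and finished_leg below 0.2 N), for 0.2 s.
2. the blank leg is fully home in the press slot, let go (horizontal distance between blank_leg and press_slot below 0.006 m and z of blank_leg in the frame of press between 0.015 and 0.0235 m and angle between blank_leg's own z axis and vertical below 0.12 rad and contact force between the fingers and blank_leg below 0.2 N), for 0.2 s.
3. the plunger is pushed all the way in (at least 28 of 30 mm) with the blank home (value of joint plunger above 0.028 m and horizontal distance between blank_leg and press_slot below 0.006 m and z of blank_leg in the frame of press between 0.015 and 0.0235 m and angle between blank_leg's own z axis and vertical below 0.12 rad), for 0.05 s.
4. the plunger has sprung back out (value of joint plunger below 0.003 m), for 0.1 s.
At the end, for the whole second after the job is handed in: Blank upright in the press slot (6 mm of centre, 3.5 mm of floor, tilt under 0.12 rad); finished leg upright in the middle rack bay (20 mm of centre along, 7 mm across, 4 mm of floor, tilt under 0.15 rad); plunger out within 3 mm; at rest (horizontal distance between blank_leg and press_slot below 0.006 m and z of blank_leg in the frame of press between 0.015 and 0.0235 m and angle between blank_leg's own z axis and vertical below 0.12 rad and x of finished_leg in the frame of rack_bay1 between -0.007 and 0.007 m and y of finished_leg in the frame of rack_bay1 between -0.02 and 0.02 m and z of finished_leg in the frame of rack_bay1 below 0.004 m and angle between finished_leg's own z axis and vertical below 0.15 rad and value of joint plunger below 0.003 m and linear speed of each of blank_leg, finished_leg below 0.02 m/s); the robot touches nothing.
It fails at once if the plunger is pushed more than 6 mm while the blank is not home in the slot (value of joint plunger above 0.006 m and not (horizontal distance between blank_leg and press_slot below 0.006 m and z of blank_leg in the frame of press between 0.015 and 0.0235 m and angle between blank_leg's own z axis and vertical below 0.12 rad)).
It fails at once if the long leg is lifted or moved more than 12 mm (distance of long_leg from where it was at the start of the episode above 0.012 m).
It fails at once if the jack is moved more than 15 mm or tipped (distance of jack from where it was at the start of the episode above 0.015 m or angle between jack's own z axis and vertical above 0.25 rad).
It fails at once if the collar stack is moved more than 15 mm or tipped (distance of collars from where it was at the start of the episode above 0.015 m or angle between collars's own z axis and vertical above 0.25 rad).
It fails at once if the wooden ring is moved more than 15 mm or tipped (distance of ring_block from where it was at the start of the episode above 0.015 m or angle between ring_block's own z axis and vertical above 0.25 rad).
It also fails if it takes over 72 s, if anything falls off the work surface, if the arm or the gripper's body presses on something with over 40 N, if the wrist force passes 120 N, or if a joint passes its speed limit or range.

## Working session

There is one attempt and no reset: what is moved stays moved. The work goes in short steps, Python scripts to look and compute and a shell command to move; the robot and the scene stay as the last step left them, time stands still between calls to the robot, and variables do not carry over. Pictures are saved under pics/ and viewed, about 8 in all and at most 12, crops included, and the job is handed in when it is done.

```bash
mkdir -p pics; cat > h.py <<'E'
import numpy as np, cv2
from station import manip
def cal(n):
    c=manip.calibration(n); K=np.array(c["camera_matrix"],float); R=cv2.Rodrigues(np.array(c["rvec"],float))[0]; t=np.array(c["tvec"],float).ravel()
    return K,R,t
def ray(c,uv,z):
    K,R,t=c; o=-R.T@t; d=R.T@np.linalg.inv(K)@np.array([uv[0],uv[1],1.]); return o+d*(z-o[2])/d[2]
def proj(c,p):
    K,R,t=c; q=K@(R@np.array(p,float)+t); return q[:2]/q[2]
def save(n,f):
    im=manip.get_image(n); cv2.imwrite(f,im[:,:,::-1]); return im
E
python3 - <<'E'
from h import *
for n in("top","side"):
    save(n,f"pics/{n}0.png"); K,R,t=cal(n); print(n,K[0,0],-R.T@t,R[2])
print(manip.grip_depth,manip.state())
E
```

```text
top 407.5308649063523 [ 0.38774922 -0.02108455  0.99833639] [ 0.20740183 -0.02094163 -0.97803166]
side 439.0745531062871 [0.4595078  0.54396283 0.75593096] [ 0.14280919 -0.63207858 -0.76163128]
-0.0187 {'t': 0.1, 'joints': array([-7.33439050e+01,  1.40803566e+01,  8.93186073e+01, -5.86254739e-04,
        7.67009891e+01, -9.97270507e+00]), 'dq': array([-0.02484839, -0.06954876, -0.24362469, -0.09929855, -0.06512737,
        0.02889272]), 'effort': array([-3.85043759e-04, -4.30668497e+01, -3.27131116e+01, -1.62093074e-04,
        2.83297457e-03,  3.25469838e-07]), 'ee_pos': array([ 0.29121758, -0.58055115,  0.23028145]), 'ee_rot': array([170.35420104,  89.90004531, 106.98313649]), 'force': array([-0.39808363, -0.54916264, -1.08486713]), 'moment': array([-0.03703548, -0.00807642, -0.00802838]), 'gripper_width': 0.08548917339538092}
```

View pics/top0.png

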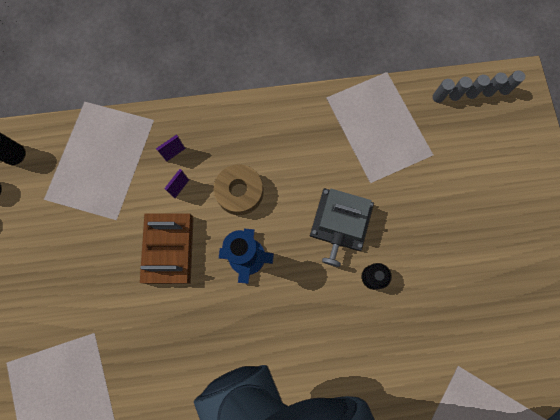

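View pics/side0.png

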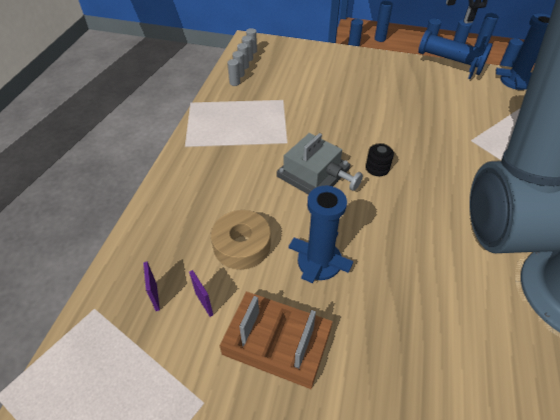

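The top view shows the press at about (342,218) with its leg at (350,211), plunger head (333,262) and collars (376,276). The jack is at (243,250), the ring at (238,190) and the rack at (166,248). Candidates for the blank are the grey plate at (162,224), the grey plate at (162,268), which looks longer, and two purple plates at (171,148) and (177,184), which are excluded. I'll enlarge rack and press to confirm.

```bash
python3 - <<'E'
import cv2,numpy as np
im=cv2.imread("pics/top0.png")
def c(x,y,w,h,s=5):
    a=cv2.resize(im[y:y+h,x:x+w],None,fx=s,fy=s,interpolation=cv2.INTER_CUBIC)
    a=np.clip(a.astype(float)*1.5,0,255).astype(np.uint8)
    for k in range(0,w,10): cv2.putText(a,str(x+k),(k*s,10),0,.35,(0,255,255),1); cv2.line(a,(k*s,12),(k*s,18),(0,255,255),1)
    for k in range(10,h,10): cv2.putText(a,str(y+k),(0,k*s+4),0,.35,(0,255,255),1); cv2.line(a,(24,k*s),(30,k*s),(0,255,255),1)
    return a
cv2.imwrite("pics/crop0.png",np.hstack([c(132,200,75,95),c(300,180,80,95)]))
E
```

```text
(no output)
```

View pics/crop0.png

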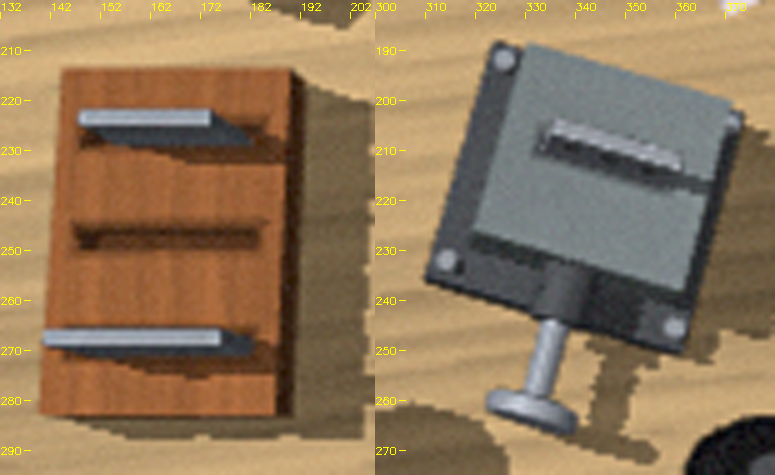

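The crop confirms it. The plate at (161,223) has a top edge about 26.6 px long, or about 60 mm, so it is the blank. The one at (158,267) is about 35.6 px, or about 80 mm, so it is the long leg. Now I'll measure.

```bash
cat > m0.py <<'E'
from h import *
c=cal("top")
def L(X,Y,z): return ray(c,(132+X/5-.4,200+Y/5-.4),z)
def P(X,Y,z): return ray(c,(300+(X-375)/5-.4,180+Y/5-.4),z)
def seg(n,a,b): 
    d=b-a; print(n,"mid",((a+b)/2).round(4),"len",np.linalg.norm(d).round(4),"dir",np.degrees(np.arctan2(d[1],d[0])).round(2))
seg("blank",L(78,117,.085),L(211,117,.085)); seg("long",L(43,338,.085),L(221,338,.085))
q=[L(62,69,.04),L(291,69,.04),L(275,413,.04),L(40,413,.04)]
for i in range(4): seg("rack",q[i],q[(i+1)%4])
print("rackc",np.mean(q,0)); seg("bay1",L(74,227,.04),L(268,227,.04))
seg("fin",P(552,127,.1),P(681,164,.1))
q=[P(525,44,.065),P(731,103,.065),P(684,292,.065),P(473,231,.065)]
for i in range(4): seg("press",q[i],q[(i+1)%4])
print("pressc",np.mean(q,0))
seg("head",P(489,396,.045),P(576,420,.045))
im=cv2.imread("pics/top0.png")
print("jack",ray(c,(239,247),.19),"ring",ray(c,(238,188),.045),"coll",ray(c,(378,275),.06))
w=cal("wrist");print("wristcam",-w[1].T@w[2], w[1][2],w[0][0,0], w[1][0])
E
python3 m0.py
```

```text
blank mid [0.5908 0.2315 0.085 ] len 0.0608 dir -97.12
long mid [0.4912 0.2433 0.085 ] len 0.0795 dir -97.09
rack mid [0.6223 0.2272 0.04  ] len 0.1104 dir -97.13
rack mid [0.5345 0.1825 0.04  ] len 0.1633 dir 172.95
rack mid [0.4602 0.2467 0.04  ] len 0.1093 dir 82.92
rack mid [0.5481 0.2915 0.04  ] len 0.1634 dir -6.69
rackc [0.54126774 0.23696794 0.04      ]
bay1 mid [0.5463 0.2348 0.04  ] len 0.092 dir -97.1
fin mid [ 0.5678 -0.1948  0.1   ] len 0.0601 dir -113.67
press mid [ 0.6086 -0.2124  0.065 ] len 0.1004 dir -113.79
press mid [ 0.5454 -0.24    0.065 ] len 0.0934 dir 156.86
press mid [ 0.5226 -0.1754  0.065 ] len 0.101 dir 66.43
press mid [ 0.5858 -0.1478  0.065 ] len 0.0938 dir -23.46
pressc [ 0.56561295 -0.19388283  0.065     ]
head mid [ 0.4598 -0.1469  0.045 ] len 0.0418 dir -112.59
jack [0.49937059 0.05004842 0.19      ] ring [0.66261091 0.05048461 0.045     ] coll [ 0.41445832 -0.24618419  0.06      ]
wristcam [ 0.36291656 -0.54496388  0.37247028] [-0.27969064 -0.13926239 -0.94993638] 306.64225935763574 [ 0.44835617 -0.89385447 -0.00096924]
```

```bash
cat >> h.py <<'E'
from scipy.spatial.transform import Rotation as Ro
def jaw():
    s=manip.state(); M=Ro.from_euler('xyz',s["ee_rot"],degrees=True).as_matrix()
    return s["ee_pos"],M,np.degrees(np.arctan2(M[1,2],M[0,2])),s
def goto(x,y,yaw):
    p,M,a,s=jaw(); d=(yaw-a+90)%180-90
    tilt=np.cross(M[:,0],[0,0,-1])
    print("t",s["t"].round(2),"p",p.round(4),"jaw",a.round(2),"w",round(s["gripper_width"],4),"F",s["force"].round(1),"j6",s["joints"][5].round(1),"| dxy",round(x-p[0],4),round(y-p[1],4),"turn rad",np.radians(d).round(4),"tilt fix",tilt.round(4))
E
python3 -c "
from h import *
goto(.5678,-.1948,-23.6)"
```

```text
Traceback (most recent call last):
  File "h.py", line 19, in goto
    print("t",s["t"].round(2),"p",p.round(4),"jaw",a.round(2),"w",round(s["gripper_width"],4),"F",s["force"].round(1),"j6",s["joints"][5].round(1),"| dxy",round(x-p[0],4),round(y-p[1],4),"turn rad",np.radians(d).round(4),"tilt fix",tilt.round(4))
              ^^^^^^^^^^^^
AttributeError: 'float' object has no attribute 'round'
```

```bash
sed -i 's/s\["t"\].round(2)/round(s["t"],2)/' h.py; python3 -c "
from h import *
goto(.5678,-.1948,-23.6)"
```

```text
t 0.1 p [ 0.2912 -0.5806  0.2303] jaw -63.37 w 0.0855 F [-0.4 -0.5 -1.1] j6 -10.0 | dxy 0.2766 0.3858 turn rad 0.6941 tilt fix [-0.0017 -0.0005 -0.    ]
```

```bash
python3 -m handwheel '[[0.0277,0.0386,0,0,0,0.0694],[0.0277,0.0386,0,0,0,0.0694],[0.0277,0.0386,0,0,0,0.0694],[0.0277,0.0386,0,0,0,0.0694],[0.0277,0.0386,0,0,0,0.0694],[0.0277,0.0386,0,0,0,0.0694],[0.0277,0.0386,0,0,0,0.0694],[0.0277,0.0386,0,0,0,0.0694],[0.0277,0.0386,0,0,0,0.0694],[0.0273,0.0384,0,0,0,0.0694]]' && python3 -m handwheel '[[0,0,-0.01,0,0,0],[0,0,-0.01,0,0,0],[0,0,0,0,0,0]]' && python3 - <<'E'
from h import *
goto(.5678,-.1948,-23.6)
c=cal("wrist"); np.savez("w1.npz",K=c[0],R=c[1],t=c[2]); save("wrist","pics/w1.png")
E
```

```text
t: 1.1
ee_pos: [0.5686, -0.1933, 0.2309]
ee_rot: [177.4, 90.0, 154.0]
force: [-0.7, -0.4, -0.6]
gripper_width: 0.0855
t: 1.4
ee_pos: [0.5663, -0.1952, 0.2086]
ee_rot: [177.8, 89.7, 154.1]
force: [-0.4, -0.8, -0.3]
gripper_width: 0.0855
t 1.4 p [ 0.5663 -0.1952  0.2086] jaw -23.67 w 0.0855 F [-0.4 -0.8 -0.3] j6 -6.2 | dxy 0.0015 0.0004 turn rad 0.0011 tilt fix [-0.0021 -0.0043 -0.    ]
```

View pics/w1.png

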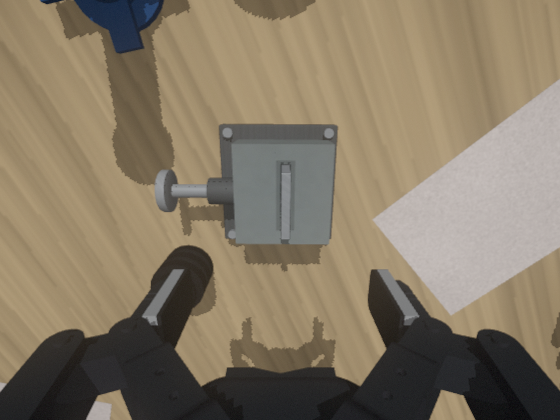

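The wrist view shows the press with the leg's top edge from (286,165) to (286,243), and the plunger head at (166,190). The collars are at (185,275), under the left finger but well clear of the press.

```bash
python3 - <<'E'
from h import *
w=np.load("w1.npz");c=(w["K"],w["R"],w["t"])
im=cv2.imread("pics/w1.png"); hsv=cv2.cvtColor(im,cv2.COLOR_BGR2HSV)
g=cv2.cvtColor(im,cv2.COLOR_BGR2GRAY)
print(g[200,274:300],g[225,274:300]); print(g[158:172,286],g[236:250,285])
print("row190",g[190,225:240],g[190,326:342]); print("col 310",g[130:146,310],g[236:250,310])
m=((hsv[...,1]<40)&(g>140)).astype(np.uint8); m[:,:270]=0;m[:,300:]=0;m[:150]=0;m[250:]=0
r=cv2.minAreaRect(np.argwhere(m)[:,::-1].astype(np.float32)); print(r)
E
```

```text
[124 120 112 105 105 101  89 111 137 138 137 137 139 141 141 133 112 104
 106 106 113 124 123 124 123 122] [125 122 112 107 107 101  91 112 139 140 140 141 142 143 139 121  94 106
 106 109 119 125 125 126 125 125]
[122 122 111 105 103 103  85 111 121 121 121 120 120 120] [138 137 142 105  86  86  86  87  95  99  98 100 100 102]
row190 [ 96  97  98  97  98  98  99 100 111 122 124 124 123 122 121] [126 124 125 124 124 120 101  91 116 143 144 146 147 148 150 149]
col 310 [ 87  88  87  88  88  88  87  89  88  94 103 105 104 104 117 121] [125 126 126 127 125 126 126 126 108 100 102 102 101 102]
((285.5, 205.5), (65.0, 7.0), 90.0)
```

```bash
python3 - <<'E'
from h import *
w=np.load("w1.npz");c=(w["K"],w["R"],w["t"])
a,b=ray(c,(285.4,172.6),.1),ray(c,(284.9,238.7),.1); d=b-a
print(a,b,(a+b)/2,np.linalg.norm(d),np.degrees(np.arctan2(d[1],d[0])))
l,r=ray(c,(232.7,190),.065),ray(c,(331.9,190),.065); print(np.linalg.norm(l-r),(l+r)/2)
# block centre: rows 144 .. 243.8 at col 310
t,bb=ray(c,(310,143.7),.065),ray(c,(310,243.9),.065); print(np.linalg.norm(t-bb))
yv=(bb-t)/np.linalg.norm(bb-t); xv=(r-l)/np.linalg.norm(r-l); print(np.degrees(np.arctan2(xv[1],xv[0])))
o=(l+r)/2; o=o+yv*((t+bb)/2-o)@yv; print("blockc",o,"slot",o+xv*.0025)
E
```

```text
[ 0.58221223 -0.1687192   0.1       ] [ 0.55827826 -0.22303486  0.1       ] [ 0.57024524 -0.19587703  0.1       ] 0.05935508841682242 -113.78049082125163
0.09521534494149918 [ 0.57044663 -0.18955084  0.065     ]
0.1001537708018271
-23.61242003574076
blockc [ 0.55920702 -0.20079045  0.05376039] slot [ 0.56149771 -0.20179182  0.05376039]
```

```bash
python3 -m handwheel '[[0.0027,-0.0001,-0.02,0,0,0],[0,0,-0.02,0,0,0],[0,0,-0.02,0,0,0],[0,0,-0.02,0,0,0],[0,0,-0.015,0,0,0],[0,0,-0.01,0,0,0],[0,0,0,0,0,0],[0,0,0,0,0,0]]' && python3 -c "
from h import *
goto(.569,-.1953,-23.65)"
```

```text
t: 2.25
ee_pos: [0.571, -0.1958, 0.1069]
ee_rot: [-8.0, 89.9, -31.6]
force: [0.8, -0.7, -0.5]
gripper_width: 0.0854
t 2.25 p [ 0.571  -0.1958  0.1069] jaw -23.63 w 0.0854 F [ 0.8 -0.7 -0.5] j6 -6.1 | dxy -0.002 0.0005 turn rad -0.0004 tilt fix [0.0005 0.0008 0.    ]
```

```bash
python3 -m handwheel '[[-0.001,0.0003,-0.012,0,0,0],[-0.001,0.0002,-0.012,0,0,0],[0,0,-0.011,0,0,0],[0,0,0,0,0,0],[0,0,0,0,0,0]]' && python3 -m handwheel '[[0,0,0,0,0,0],[0,0,0,0,0,0],[0,0,0,0,0,0],[0,0,0,0,0,0],[0,0,0,0,0,0],[0,0,0,0,0,0],[0,0,0,0,0,0],[0,0,0,0,0,0]]' 1 50 && python3 -c "
from h import *
goto(.569,-.1953,-23.65)"
```

```text
t: 2.75
ee_pos: [0.5684, -0.1946, 0.0707]
ee_rot: [173.7, 89.9, 150.1]
force: [0.4, 0.4, 0.2]
gripper_width: 0.0854
t: 3.55
ee_pos: [0.5693, -0.1952, 0.0716]
ee_rot: [0.6, 89.9, -23.0]
force: [3.0, -1.0, -1.7]
gripper_width: 0.0067
t 3.55 p [ 0.5693 -0.1952  0.0716] jaw -23.62 w 0.0067 F [ 3.  -1.  -1.7] j6 -6.1 | dxy -0.0003 -0.0001 turn rad -0.0005 tilt fix [0.0007 0.0017 0.    ]
```

```bash
python3 -m handwheel '[[0,0,0.01,0,0,0],[0,0,0.01,0,0,0],[0,0,0.015,0,0,0],[0,0,0.02,0,0,0],[0,0,0.025,0,0,0],[0,0,0.03,0,0,0],[0,0,0.03,0,0,0],[0,0,0.03,0,0,0],[0,0,0.03,0,0,0],[0,0,0,0,0,0]]' && python3 -c "
from h import *
goto(.5413,.2372,-7.05)"
```

```text
t: 4.55
ee_pos: [0.5699, -0.1955, 0.2753]
ee_rot: [-7.9, 89.6, -31.5]
force: [0.5, 0.0, -2.4]
gripper_width: 0.0071
t 4.55 p [ 0.5699 -0.1955  0.2753] jaw -23.59 w 0.0071 F [ 0.5  0.  -2.4] j6 -6.1 | dxy -0.0286 0.4327 turn rad 0.2887 tilt fix [0.0032 0.0053 0.    ]
```

```bash
python3 -m handwheel '[[-0.0029,0.02,0,0,0,0.029],[-0.0029,0.04,0,0,0,0.029],[-0.0029,0.048,0,0,0,0.029],[-0.0029,0.048,0,0,0,0.029],[-0.0029,0.048,0,0,0,0.029],[-0.0029,0.048,0,0,0,0.029],[-0.0029,0.048,0,0,0,0.029],[-0.0029,0.048,0,0,0,0.029],[-0.0029,0.048,0,0,0,0.029],[-0.0029,0.0367,0,0,0,0.029]]' && python3 -m handwheel '[[0,0,-0.02,0,0,0],[0,0,-0.03,0,0,0],[0,0,-0.03,0,0,0],[0,0,-0.01,0,0,0],[0,0,0,0,0,0],[0,0,0,0,0,0]]' && python3 - <<'E'
from h import *
goto(.5413,.2372,-7.05)
c=cal("wrist"); np.savez("w2.npz",K=c[0],R=c[1],t=c[2]); save("wrist","pics/w2.png")
E
```

```text
t: 5.55
ee_pos: [0.5366, 0.2407, 0.2676]
ee_rot: [-165.9, 89.6, -172.6]
force: [0.5, -0.7, -4.6]
gripper_width: 0.0069
t: 6.15
ee_pos: [0.5397, 0.238, 0.1816]
ee_rot: [35.2, 90.0, 28.2]
force: [-0.2, -0.4, -3.8]
gripper_width: 0.0072
t 6.15 p [0.5397 0.238  0.1816] jaw -6.97 w 0.0072 F [-0.2 -0.4 -3.8] j6 19.8 | dxy 0.0016 -0.0008 turn rad -0.0013 tilt fix [-0.      0.0001  0.    ]
```

View pics/w2.png

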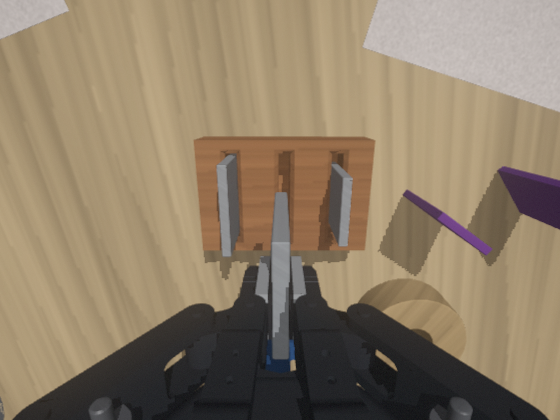

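The wrist view shows the held leg with its lower corner at (281,195), hanging over the middle bay, whose mouth is near (285,165). The long leg is on the left and the blank on the right.

```bash
python3 - <<'E'
from h import *
w=np.load("w2.npz");c=(w["K"],w["R"],w["t"])
im=cv2.imread("pics/w2.png"); r=im[...,2].astype(int)
for v in (145,160,175): print(v,"L",r[v,190:204],"B",r[v,270:300],"R",r[v,364:380])
print("leg",r[200,268:294],r[198,268:294]); print("col281",r[186:204,281])
print("col265",r[130:146,265],r[244:258,265]); print("bay end col 287", r[140:160,287])
print("blanktop",r[200,326:352],r[230,326:352])
E
```

```text
145 L [170 172 173 169 158 156 155 156 155 155 156 156 155 155] B [154 155 155 154 155 154 154 155 154 154 154 153 154 154 154 154 153 153
 154 153 153 154 152 154 153 154 155 154 154 155] R [152 152 154 152 152 152 153 152 152 152 164 183 188 188 189 189]
160 L [172 171 170 170 168 161 155 154 156 156 156 156 155 155] B [154 156 154 153 148 143 144 140 124 105 105 107 106 106 106 106 104 106
 102  98 114 127 126 127 138 156 156 155 156 156] R [158 157 157 157 157 156 157 158 160 173 187 187 188 188 189 190]
175 L [170 169 170 171 171 168 162 148 149 148 147 148 148 148] B [149 149 148 145 140 138 137 134 131 139 140 139 128 102 103 102 103 104
  98  99 115 122 122 125 136 150 149 150 149 150] R [152 152 151 152 153 151 152 162 181 187 187 187 188 188 189 190]
leg [152 153 153 154 153 147 128 118 124 124 125 125 125 125 126 126 127 124
 125 116  98  99 116 117 116 127] [157 157 157 158 157 155 140 115 126 125 125 127 125 126 125 125 124 125
 123 110  96  97 116 117 120 131]
col281 [145 145 141 134 132 134 128 125 125 126 125 125 126 124 125 125 124 125]
col265 [180 180 181 180 180 180 155 135 130 129 143 150 152 153 155 154] [142 142 144 144 145 146 130 117 115 117 116 108  91  89]
bay end col 287 [143 149 151 153 154 153 153 152 151 143 131 108  98 101 103 102 102 103
 105 106]
blanktop [ 94  94  95  88  79  78  79  77  78  77  80  79  79  79  79 104 138 147
 147 148 149 149 149 147 145 144] [ 95  92  86  83  83  82  79  78  77  77  79  79  79 105 139 147 148 148
 147 147 145 144 142 142 146 146]
```

```bash
python3 - <<'E'
from h import *
w=np.load("w2.npz");c=(w["K"],w["R"],w["t"])
l,r=ray(c,(195.7,160),.04),ray(c,(373.3,160),.04); xv=(r-l)/np.linalg.norm(r-l)
print("rack",np.linalg.norm(r-l),(l+r)/2,np.degrees(np.arctan2(xv[1],xv[0])))
b=ray(c,(284.1,160),.04); print("bay mouth",b,np.linalg.norm(ray(c,(273.8,160),.04)-ray(c,(294.6,160),.04)))
t,q=ray(c,(265,140),.04),ray(c,(265,250),.04); print("rack y len",np.linalg.norm(t-q),(t+q)/2)
print("bay end",ray(c,(287,150.5),.04))
g=ray(c,(280.4,196),.131); print("leg",g,np.linalg.norm(ray(c,(273.7,200),.131)-ray(c,(287.1,200),.131)))
x=np.array([np.cos(np.radians(-7.05)),np.sin(np.radians(-7.05))]); y=np.array([-x[1],x[0]])
p=manip.state()["ee_pos"][:2]
for n,v in (("leg",g),("bay",b),("rackmid",(l+r)/2),("ymid",(t+q)/2),("top est",np.array([.5413,.2372]))): print(n,"rel TCP x,y in rack axes",(v[:2]-p)@x,(v[:2]-p)@y)
E
```

```text
rack 0.16414289701876508 [0.5480804  0.27311541 0.04      ] -6.983301205535801
bay mouth [0.54767532 0.27316503 0.04      ] 0.019223877938901224
rack y len 0.10956190706157197 [0.52514009 0.23896267 0.04      ]
bay end [0.55132866 0.28146564 0.04      ]
leg [0.5429464  0.26447827 0.131     ] 0.0087717472594498
leg rel TCP x,y in rack axes -0.000687188690911281 0.026528331949925654
bay rel TCP x,y in rack axes 0.0029398057806411548 0.035729815846235316
rackmid rel TCP x,y in rack axes 0.00334791272262688 0.03573029092927928
ymid rel TCP x,y in rack axes -0.015227204205244907 -0.0009798204920542686
top est rel TCP x,y in rack axes 0.001026874884354384 -0.0007457727727870198
```

```bash
python3 -m handwheel '[[0.0026,-0.0012,-0.02,0,0,0],[0,0,-0.025,0,0,0],[0,0,-0.025,0,0,0],[0,0,-0.012,0,0,0],[0,0,-0.006,0,0,0],[0,0,-0.006,0,0,0],[0,0,-0.006,0,0,0],[0,0,0,0,0,0],[0,0,0,0,0,0]]' && python3 -c "
from h import *
goto(.5424,.2370,-7.05)"
```

```text
t: 7.1
ee_pos: [0.5426, 0.2367, 0.0818]
ee_rot: [20.7, 90.0, 13.7]
force: [0.6, 0.2, -4.1]
gripper_width: 0.0074
t 7.1 p [0.5426 0.2367 0.0818] jaw -6.99 w 0.0074 F [ 0.6  0.2 -4.1] j6 19.6 | dxy -0.0002 0.0003 turn rad -0.001 tilt fix [-0.0002  0.0008  0.    ]
```

```bash
python3 -m handwheel '[[0,0,-0.006,0,0,0],[0,0,-0.006,0,0,0],[0,0,-0.006,0,0,0],[0,0,-0.004,0,0,0],[0,0,-0.0025,0,0,0],[0,0,0,0,0,0],[0,0,0,0,0,0]]' && python3 -c "
from h import *
goto(.5424,.2370,-7.05)"
```

```text
t: 7.8
ee_pos: [0.5424, 0.2367, 0.0568]
ee_rot: [17.6, 90.0, 10.6]
force: [-0.3, -0.2, -4.5]
gripper_width: 0.0073
t 7.8 p [0.5424 0.2367 0.0568] jaw -6.99 w 0.0073 F [-0.3 -0.2 -4.5] j6 19.6 | dxy 0.0 0.0003 turn rad -0.001 tilt fix [-0.0001  0.0004  0.    ]
```

```bash
python3 -m handwheel '[[0,0,0,0,0,0],[0,0,0,0,0,0],[0,0,0,0,0,0],[0,0,0,0,0,0],[0,0,0,0,0,0]]' 0.65 && python3 -m handwheel '[[0,0,0.01,0,0,0],[0,0,0.02,0,0,0],[0,0,0.03,0,0,0],[0,0,0.03,0,0,0],[0,0,0.02,0,0,0],[0,0,0.01,0,0,0],[0,0,0,0,0,0],[0,0,0,0,0,0]]' && python3 - <<'E'
from h import *
goto(.5424,.2370,-7.05)
c=cal("wrist"); np.savez("w3.npz",K=c[0],R=c[1],t=c[2]); save("wrist","pics/w3.png"); save("top","pics/top3.png")
E
```

```text
t: 8.3
ee_pos: [0.5425, 0.2367, 0.057]
ee_rot: [22.2, 90.0, 15.3]
force: [0.2, 0.0, 0.5]
gripper_width: 0.0299
t: 9.1
ee_pos: [0.5417, 0.2365, 0.1759]
ee_rot: [-159.4, 89.9, -166.4]
force: [0.3, 0.3, -0.1]
gripper_width: 0.03
t 9.1 p [0.5417 0.2365 0.1759] jaw -6.99 w 0.03 F [ 0.3  0.3 -0.1] j6 19.6 | dxy 0.0007 0.0005 turn rad -0.0011 tilt fix [ 0.0003 -0.0014  0.    ]
```

View pics/w3.png

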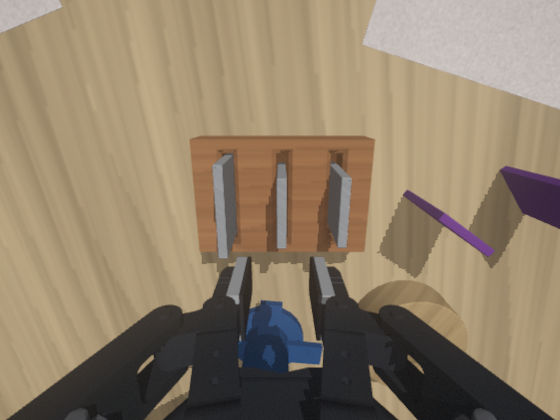

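The finished leg stands in the middle bay with its top edge from (282,167) to (282,246). The blank is on the right, (335,167) to (344,244), and the long leg on the left. Next I'll find the blank's offset.

```bash
python3 - <<'E'
from h import *
w=np.load("w3.npz");c=(w["K"],w["R"],w["t"])
im=cv2.imread("pics/w3.png"); g=im.max(2).astype(int); s=g-im.min(2)
x=np.array([np.cos(np.radians(-7.0)),np.sin(np.radians(-7.0))]); y=np.array([-x[1],x[0]])
m=((s<25)&(g>110)&(g<180)).astype(np.uint8); m[:140]=0; m[252:]=0; m[:,:205]=0; m[:,365:]=0
n,lab,st,ce=cv2.connectedComponentsWithStats(m)
o=None
for k in range(1,n):
    if st[k,4]<150: continue
    (cx,cy),wh,a=cv2.minAreaRect(np.argwhere(lab==k)[:,::-1].astype(np.float32)); box=cv2.boxPoints(((cx,cy),wh,a))
    q=np.array([ray(c,b,.085)[:2] for b in box]); ce=q.mean(0); 
    e=sorted([np.linalg.norm(q[i]-q[i-1]) for i in range(4)]); 
    print(st[k],np.round(box,0).tolist(),"c",ce.round(4),"size",np.round(e,4),"rackaxes rel TCP",((ce-manip.state()["ee_pos"][:2])@x).round(4),((ce-manip.state()["ee_pos"][:2])@y).round(4))
E
```

```text
[212 155  20  97 960] [[208.0, 251.0], [212.0, 154.0], [231.0, 155.0], [227.0, 251.0]] c [0.4947 0.2501] size [0.014  0.0155 0.0805 0.0805] rackaxes rel TCP -0.0479 0.0079
[331 163  21  85 778] [[331.0, 163.0], [350.0, 162.0], [356.0, 246.0], [337.0, 248.0]] c [0.5925 0.237 ] size [0.0143 0.0157 0.0709 0.071 ] rackaxes rel TCP 0.0507 0.0068
[276 164  11  85 819] [[276.0, 164.0], [286.0, 164.0], [286.0, 248.0], [276.0, 248.0]] c [0.5429 0.242 ] size [0.0076 0.0083 0.0703 0.0703] rackaxes rel TCP 0.0009 0.0057
```

```bash
python3 - <<'E'
import cv2,numpy as np
im=cv2.imread("pics/w3.png")[130:270,185:385]
cv2.imwrite("pics/crop3.png",np.clip(cv2.resize(im,None,fx=4,fy=4,interpolation=cv2.INTER_CUBIC)*1.3,0,255).astype(np.uint8))
E
```

```text
(no output)
```

View pics/crop3.png

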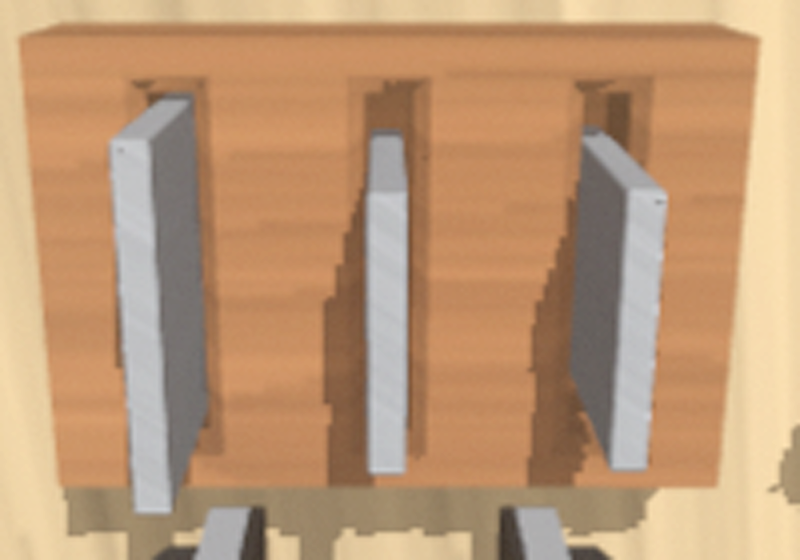

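```bash
python3 - <<'E'
from h import *
w=np.load("w3.npz");c=(w["K"],w["R"],w["t"]); p=np.array([.5417,.2365])
x=np.array([np.cos(np.radians(-7.0)),np.sin(np.radians(-7.0))]); y=np.array([-x[1],x[0]])
f=lambda X,Y: ray(c,(185+X/4-.4,130+Y/4-.4),.085)[:2]
for n,a,b in (("blank",f(647,189),f(629.5,470)),("fin",f(387.5,190),f(386.5,473)),("long",f(130,140),f(152.5,513))):
    d=b-a; m=(a+b)/2; print(n,m,"len",np.linalg.norm(d),"dir",np.degrees(np.arctan2(d[1],d[0])),"relTCP",(m-p)@x,(m-p)@y)
E
```

```text
blank [0.59259439 0.23130097] len 0.05948821382527656 dir -96.60554716209259 relTCP 0.05114863810587839 0.0010421857555630069
fin [0.54255202 0.23699047] len 0.059973760265860016 dir -97.10404327077484 relTCP 0.0007858988140872983 0.0005906491364269249
long [0.49372929 0.24319291] len 0.07891510602401457 dir -97.24165432407241 relTCP -0.04842880137429949 0.0007968655734363314
```

```bash
python3 -m handwheel '[[0.0255,-0.0026,0,0,0,0],[0.0254,-0.0026,0,0,0,0],[0,0,-0.02,0,0,0],[0,0,-0.03,0,0,0],[0,0,-0.03,0,0,0],[0,0,-0.02,0,0,0],[0,0,0,0,0,0],[0,0,0,0,0,0]]' && python3 -c "
from h import *
goto(.5926,.2313,-7.0)"
```

```text
t: 10.0
ee_pos: [0.5927, 0.2314, 0.0761]
ee_rot: [-162.6, 89.9, -169.6]
force: [-0.4, 0.1, 0.5]
gripper_width: 0.0296
t 10.0 p [0.5927 0.2314 0.0761] jaw -6.99 w 0.0296 F [-0.4  0.1  0.5] j6 18.1 | dxy -0.0001 -0.0001 turn rad -0.0001 tilt fix [ 0.0003 -0.0016  0.    ]
```

```bash
python3 -m handwheel '[[0,0,-0.01,0,0,0],[0,0,-0.009,0,0,0],[0,0,0,0,0,0],[0,0,0,0,0,0]]' && python3 -m handwheel '[[0,0,0,0,0,0],[0,0,0,0,0,0],[0,0,0,0,0,0],[0,0,0,0,0,0],[0,0,0,0,0,0]]' 1 50 && python3 -c "
from h import *
goto(.5926,.2313,-7.0)"
```

```text
t: 10.4
ee_pos: [0.5931, 0.2315, 0.0577]
ee_rot: [-168.7, 90.0, -175.7]
force: [0.8, -0.4, 0.2]
gripper_width: 0.0299
t: 10.9
ee_pos: [0.5935, 0.2316, 0.0584]
ee_rot: [24.3, 90.0, 17.4]
force: [-1.2, -0.0, 4.4]
gripper_width: 0.0072
t 10.9 p [0.5935 0.2316 0.0584] jaw -6.99 w 0.0072 F [-1.2 -0.   4.4] j6 18.1 | dxy -0.0009 -0.0003 turn rad -0.0002 tilt fix [-0.0002  0.0007  0.    ]
```

```bash
python3 -m handwheel '[[0,0,0.01,0,0,0],[0,0,0.01,0,0,0],[0,0,0.015,0,0,0],[0,0,0.02,0,0,0],[0,0,0.03,0,0,0],[0,0,0.035,0,0,0],[0,0,0.035,0,0,0],[0,0,0.035,0,0,0],[0,0,0.025,0,0,0],[0,0,0,0,0,0]]' && python3 -c "
from h import *
goto(.570,-.1951,-23.62)"
```

```text
t: 11.9
ee_pos: [0.5954, 0.2319, 0.2792]
ee_rot: [17.9, 89.4, 10.9]
force: [0.3, 1.1, -2.7]
gripper_width: 0.0072
t 11.9 p [0.5954 0.2319 0.2792] jaw -6.99 w 0.0072 F [ 0.3  1.1 -2.7] j6 18.1 | dxy -0.0254 -0.427 turn rad -0.2903 tilt fix [-0.002   0.0103  0.    ]
```

```bash
python3 -m handwheel '[[-0.0024,-0.02,0,0,0,-0.029],[-0.0024,-0.04,0,0,0,-0.029],[-0.0024,-0.048,0,0,0,-0.029],[-0.0024,-0.048,0,0,0,-0.029],[-0.0024,-0.048,0,0,0,-0.029],[-0.0024,-0.048,0,0,0,-0.029],[-0.0024,-0.048,0,0,0,-0.029],[-0.0024,-0.048,0,0,0,-0.029],[-0.0024,-0.048,0,0,0,-0.029],[-0.002,-0.0307,0,0,0,-0.029]]' && python3 -m handwheel '[[0,0,-0.02,0,0,0],[0,0,-0.03,0,0,0],[0,0,-0.03,0,0,0],[0,0,-0.02,0,0,0],[0,0,0,0,0,0],[0,0,0,0,0,0],[0,0,0,0,0,0]]' && python3 -c "
from h import *
goto(.570,-.1951,-23.62)
c=cal('wrist'); np.savez('w4.npz',K=c[0],R=c[1],t=c[2]); save('wrist','pics/w4.png')"
```

```text
t: 12.9
ee_pos: [0.5681, -0.198, 0.2709]
ee_rot: [-171.0, 89.9, 165.2]
force: [-0.5, 0.4, -4.5]
gripper_width: 0.0072
t: 13.6
ee_pos: [0.5703, -0.1956, 0.1743]
ee_rot: [-6.4, 89.9, -30.0]
force: [0.4, 0.3, -3.2]
gripper_width: 0.0071
t 13.6 p [ 0.5703 -0.1956  0.1743] jaw -23.6 w 0.0071 F [ 0.4  0.3 -3.2] j6 -6.1 | dxy -0.0003 0.0005 turn rad -0.0003 tilt fix [0.0012 0.0021 0.    ]
```

View pics/w4.png

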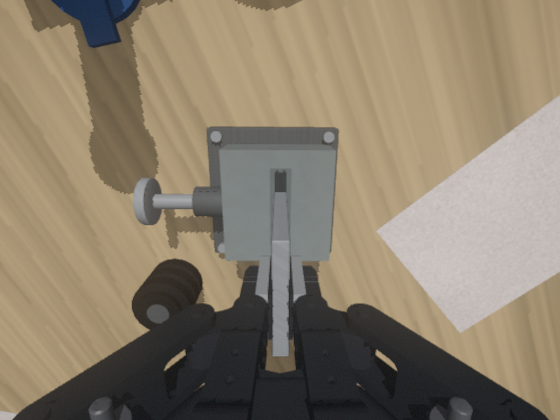

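The blank hangs straight over the slot: leg at x≈281, slot mouth at (280,180). I'll descend.

```bash
python3 -m handwheel '[[-0.0003,0.0005,-0.015,0,0,0],[0,0,-0.02,0,0,0],[0,0,-0.012,0,0,0],[0,0,-0.006,0,0,0],[0,0,-0.006,0,0,0],[0,0,-0.006,0,0,0],[0,0,-0.006,0,0,0],[0,0,-0.005,0,0,0],[0,0,0,0,0,0],[0,0,0,0,0,0]]' && python3 -c "
from h import *
goto(.570,-.1951,-23.62)"
```

```text
t: 14.65
ee_pos: [0.5752, -0.1974, 0.1171]
ee_rot: [-11.1, 89.5, -34.6]
force: [-29.4, 16.4, 87.4]
gripper_width: 0.0069
t 14.65 p [ 0.5752 -0.1974  0.1171] jaw -23.51 w 0.0069 F [-29.4  16.4  87.4] j6 -6.1 | dxy -0.0052 0.0023 turn rad -0.0019 tilt fix [0.005  0.0072 0.    ]
```

```bash
python3 -m handwheel '[[0,0,0.015,0,0,0],[0,0,0.015,0,0,0],[0,0,0.015,0,0,0],[0,0,0.01,0,0,0],[0,0,0,0,0,0],[0,0,0,0,0,0]]' && python3 - <<'E'
from h import *
goto(.570,-.1951,-23.62)
for n in("wrist","side"):
    c=cal(n); np.savez(f"{n}5.npz",K=c[0],R=c[1],t=c[2]); save(n,f"pics/{n}5.png")
a=cv2.imread("pics/wrist5.png")[120:330,180:380]; b=cv2.imread("pics/side5.png")[60:270,220:400]
f=lambda i:np.clip(cv2.resize(i,None,fx=2,fy=2.8,interpolation=cv2.INTER_CUBIC)*1.2,0,255).astype(np.uint8)
f2=lambda i:np.clip(cv2.resize(i,None,fx=2.1,fy=2.8,interpolation=cv2.INTER_CUBIC)*1.2,0,255).astype(np.uint8)
cv2.imwrite("pics/crop5.png",np.hstack([f(a),f2(b)]))
E
```

```text
t: 15.25
ee_pos: [0.569, -0.1947, 0.1511]
ee_rot: [173.9, 89.9, 150.3]
force: [-0.7, -0.3, -3.8]
gripper_width: 0.0072
t 15.25 p [ 0.569  -0.1947  0.1511] jaw -23.61 w 0.0072 F [-0.7 -0.3 -3.8] j6 -6.1 | dxy 0.001 -0.0004 turn rad -0.0001 tilt fix [-0.0005 -0.0009 -0.    ]
```

View pics/crop5.png

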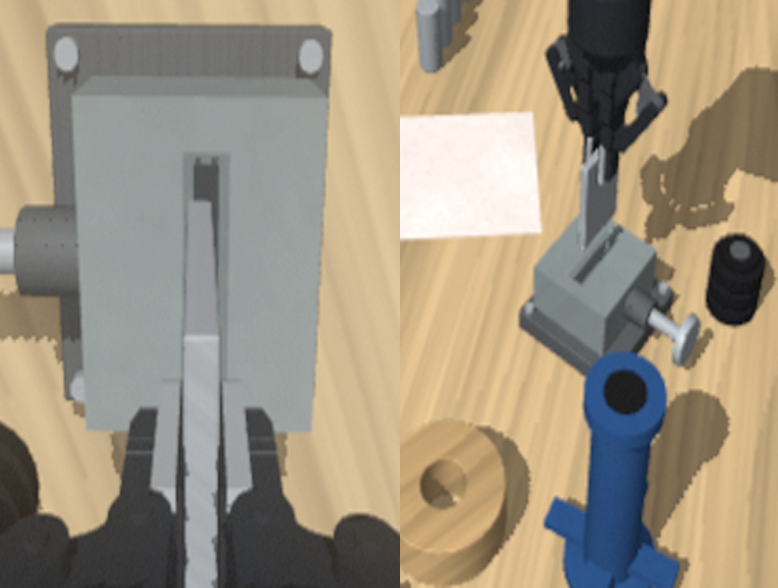

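```bash
python3 - <<'E'
from h import *
x=np.array([np.cos(np.radians(-23.6)),np.sin(np.radians(-23.6))]); y=np.array([-x[1],x[0]])
def lo(f): w=np.load(f);return w["K"],w["R"],w["t"]
def rep(n,v,p): print(n,v.round(4),"rel TCP x,y",((v[:2]-p)@x).round(4),((v[:2]-p)@y).round(4))
for f,p,pic in (("w2.npz",[.5397,.238,.1816],"w2"),("w4.npz",[.5703,-.1956,.1743],"w4"),("wrist5.npz",[.569,-.1947,.1511],"wrist5")):
    g=cv2.imread(f"pics/{pic}.png").max(2).astype(int); print(pic,"col281 far bottom",g[186:200,281],"far top",g[232:246,281],"near top",g[348:362,281])
    for v in (205,225,250,300,340):
        print(v,g[v,264:298])
c=lo("wrist5.npz");p=np.array([.569,-.1947])
# slot ends/edges in wrist5: crop coords /(2,2.8)+ (180,120)
F=lambda X,Y,z: ray(c,(180+X/2-.25,120+Y/2.8-.3),z)
rep("slot far mouth mid",F(206,153,.065),p); rep("block TL",F(73,95,.065),p); rep("block TR",F(329,95,.065),p); rep("block BR",F(312,431,.065),p); rep("block BL",F(87,429,.065),p)
for z in (.097,.0985,.1): rep(f"leg far bottom z{z}",F(200,201,z),p)
for z in (.178,.1795,.181): rep(f"leg far top z{z}",F(201,337,z),p)
E
```

```text
w2 col281 far bottom [145 145 141 134 132 134 128 125 125 126 125 125 126 124] far top [127 127 127 127 127 127 127 128 127 130 154 161 155 152] near top [96 93 94 93 93 94 91 92 94 95 90 70 57 59]
205 [143 145 144 144 144 144 144 144 144 134 112 120 127 125 126 126 125 125
 125 125 125 127 124 113  91 101 121 120 118 126 142 146 146 146]
225 [147 146 147 147 147 149 148 141 123 113 125 128 128 127 127 127 126 126
 128 127 126 127 127 125 112 105 119 120 120 132 146 147 148 147]
250 [130 130 129 129 129 126 109 100 133 144 146 146 146 146 147 147 147 146
 147 148 149 150 152 154 150 131 118 130 130 129 129 129 129 129]
300 [ 57 116 157 136  69  56  54  57  97 139 147 147 147 151 150 149 149 148
 147 148 148 134  98  97  82  54  52  46  46  78 104  95  65  50]
340 [44 42 39 51 64 60 57 63 77 92 96 94 94 95 95 96 95 96 96 97 96 96 95 95
 89 85 93 93 93 77 30 33 33 31]
w4 col281 far bottom [ 68  68  67  67  66  68 117 130 128 128 129 129 129 129] far top [130 131 130 130 130 131 132 129 143 163 160 154 154 154] near top [146 145 145 143 143 144 145 147 115 108 111 110 110 110]
205 [131 
[... 1687 characters left out ...]
CP x,y 0.0019 0.0338
block TL [ 0.5455 -0.1306  0.065 ] rel TCP x,y -0.0472 0.0493
block TR [ 0.6321 -0.1685  0.065 ] rel TCP x,y 0.0473 0.0493
block BR [ 0.5915 -0.26    0.065 ] rel TCP x,y 0.0467 -0.0508
block BL [ 0.5051 -0.2215  0.065 ] rel TCP x,y -0.0478 -0.0501
leg far bottom z0.097 [ 0.5803 -0.1682  0.097 ] rel TCP x,y -0.0003 0.0288
leg far bottom z0.0985 [ 0.5804 -0.1678  0.0985] rel TCP x,y -0.0003 0.0292
leg far bottom z0.1 [ 0.5806 -0.1675  0.1   ] rel TCP x,y -0.0003 0.0296
leg far top z0.178 [ 0.5808 -0.1676  0.178 ] rel TCP x,y -0.0 0.0295
leg far top z0.1795 [ 0.581  -0.167   0.1795] rel TCP x,y -0.0 0.0302
leg far top z0.181 [ 0.5813 -0.1664  0.181 ] rel TCP x,y -0.0 0.0309
```

The blank hangs upright and centred in the pads. The slot measures about +2 mm in x and −0.8 mm in y from the tool, and the fast descent adds lag. I'll re-align and go down slowly.

```bash
python3 -m handwheel '[[0.0014,-0.0012,-0.01,0,0,0],[0,0,-0.01,0,0,0],[0,0,-0.006,0,0,0],[0,0,0,0,0,0],[0,0,0,0,0,0],[0,0,0,0,0,0],[0,0,0,0,0,0]]' && python3 -c "
from h import *
goto(.5704,-.1960,-23.62)"
```

```text
t: 16.05
ee_pos: [0.571, -0.1961, 0.1264]
ee_rot: [-6.3, 89.9, -29.9]
force: [-0.2, -0.3, -3.5]
gripper_width: 0.0073
t 16.05 p [ 0.571  -0.1961  0.1264] jaw -23.6 w 0.0073 F [-0.2 -0.3 -3.5] j6 -6.1 | dxy -0.0006 0.0001 turn rad -0.0003 tilt fix [0.0005 0.0009 0.    ]
```

```bash
python3 -m handwheel '[[-0.0003,0,-0.003,0,0,0],[0,0,-0.003,0,0,0],[0,0,-0.002,0,0,0],[0,0,-0.002,0,0,0],[0,0,-0.002,0,0,0],[0,0,0,0,0,0],[0,0,0,0,0,0]]' && python3 -c "
from h import *
goto(.5704,-.1960,-23.62)"
```

```text
t: 16.75
ee_pos: [0.5704, -0.196, 0.1137]
ee_rot: [176.5, 90.0, 152.9]
force: [-0.9, -1.3, -2.9]
gripper_width: 0.0071
t 16.75 p [ 0.5704 -0.196   0.1137] jaw -23.6 w 0.0071 F [-0.9 -1.3 -2.9] j6 -6.1 | dxy 0.0 -0.0 turn rad -0.0003 tilt fix [-0.     -0.0001 -0.    ]
```

```bash
python3 -m handwheel '[[0,0,-0.002,0,0,0],[0,0,-0.002,0,0,0],[0,0,-0.002,0,0,0],[0,0,-0.002,0,0,0],[0,0,-0.002,0,0,0],[0,0,0,0,0,0],[0,0,0,0,0,0]]' && python3 -c "
from h import *
goto(.5704,-.1960,-23.62)"
```

```text
t: 17.45
ee_pos: [0.5704, -0.1959, 0.1037]
ee_rot: [-166.8, 90.0, 169.6]
force: [0.6, -0.9, -3.3]
gripper_width: 0.0069
t 17.45 p [ 0.5704 -0.1959  0.1037] jaw -23.6 w 0.0069 F [ 0.6 -0.9 -3.3] j6 -6.1 | dxy 0.0 -0.0001 turn rad -0.0003 tilt fix [-0.     -0.0001 -0.    ]
```

```bash
python3 -m handwheel '[[0,0,-0.004,0,0,0],[0,0,-0.004,0,0,0],[0,0,-0.004,0,0,0],[0,0,-0.004,0,0,0],[0,0,-0.004,0,0,0],[0,0,-0.004,0,0,0],[0,0,-0.004,0,0,0],[0,0,0,0,0,0],[0,0,0,0,0,0]]' && python3 -c "
from h import *
goto(.5704,-.1960,-23.62)"
```

```text
t: 18.35
ee_pos: [0.5704, -0.1959, 0.0758]
ee_rot: [174.6, 90.0, 151.0]
force: [-0.0, 0.4, -3.4]
gripper_width: 0.007
t 18.35 p [ 0.5704 -0.1959  0.0758] jaw -23.6 w 0.007 F [-0.   0.4 -3.4] j6 -6.1 | dxy 0.0 -0.0001 turn rad -0.0003 tilt fix [-0.0001 -0.0001 -0.    ]
```

```bash
python3 -m handwheel '[[0,0,-0.001,0,0,0],[0,0,-0.001,0,0,0],[0,0,-0.001,0,0,0],[0,0,-0.001,0,0,0],[0,0,0,0,0,0],[0,0,0,0,0,0]]' && python3 -c "
from h import *
goto(.5704,-.1960,-23.62)"
```

```text
t: 18.95
ee_pos: [0.5708, -0.1962, 0.0737]
ee_rot: [-36.9, 90.0, -60.5]
force: [-3.3, 1.3, 7.2]
gripper_width: 0.007
t 18.95 p [ 0.5708 -0.1962  0.0737] jaw -23.59 w 0.007 F [-3.3  1.3  7.2] j6 -6.1 | dxy -0.0004 0.0002 turn rad -0.0005 tilt fix [0.0004 0.0002 0.    ]
```

The blank is on the floor: TCP 0.0737 against the 0.0734 predicted, with a slight upward force. I'll let go and rise.

```bash
python3 -m handwheel '[[0,0,0,0,0,0],[0,0,0,0,0,0],[0,0,0,0,0,0],[0,0,0,0,0,0],[0,0,0,0,0,0],[0,0,0,0,0,0]]' 0.3 && python3 -m handwheel '[[0,0,0.01,0,0,0],[0,0,0.02,0,0,0],[0,0,0.03,0,0,0],[0,0,0.03,0,0,0],[0,0,0.02,0,0,0],[0,0,0.01,0,0,0],[0,0,0.01,0,0,0],[0,0,0,0,0,0],[0,0,0,0,0,0]]' && python3 - <<'E'
from h import *
goto(.4276,-.1336,-23.6)
c=cal("wrist"); np.savez("w6.npz",K=c[0],R=c[1],t=c[2]); save("wrist","pics/w6.png")
E
```

```text
t: 19.55
ee_pos: [0.5704, -0.196, 0.0717]
ee_rot: [177.5, 90.0, 153.9]
force: [-0.3, 0.5, -0.6]
gripper_width: 0.0596
t: 20.45
ee_pos: [0.5699, -0.1957, 0.2008]
ee_rot: [174.1, 89.9, 150.5]
force: [-0.0, 0.6, -0.6]
gripper_width: 0.0593
t 20.45 p [ 0.5699 -0.1957  0.2008] jaw -23.61 w 0.0593 F [-0.   0.6 -0.6] j6 -6.1 | dxy -0.1423 0.0621 turn rad 0.0001 tilt fix [-0.0008 -0.0014 -0.    ]
```

View pics/w6.png

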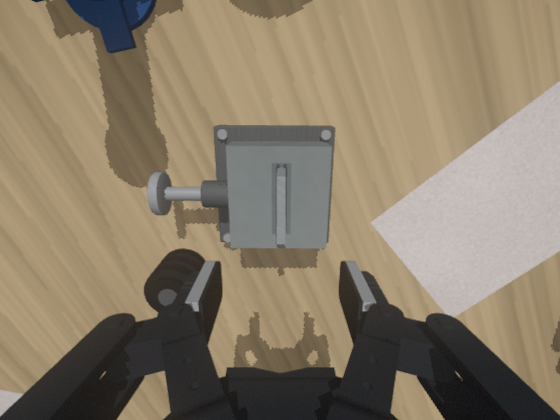

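The blank sits in the slot just as the finished leg did, top edge (281,175) to (281,244). The plunger head is at (152–168,193) and the collars are clear.

```bash
python3 - <<'E'
from h import *
w=np.load("w6.npz");c=(w["K"],w["R"],w["t"])
x=np.array([np.cos(np.radians(-23.6)),np.sin(np.radians(-23.6))]); y=np.array([-x[1],x[0]])
im=cv2.imread("pics/w6.png").max(2).astype(int); print(im[168:182,281],im[236:252,281],im[193,140:175])
a,b=ray(c,(281.3,175.5),.1),ray(c,(281,244.),.1); print(np.linalg.norm(a-b),(a+b)/2)
s=((a+b)/2)[:2]; f=ray(c,(148,193),.045)[:2]; print("face",f,"rel slot",(f-s)@x,(f-s)@y,"expected",s-.126*x)
E
```

```text
[125 128 129 127 127 126 127 128 140 150 151 149 148 145] [146 146 146 144 145 145 145 149 110  91  90  89 109 116 116 116] [166 165 167 171 177 179 173 157 154 157 157 157 157 158 161 157 134  96
  95  93  92  86  85  85 101 139 159 158 159 159 160 160 161 159 161]
0.060149516919730486 [ 0.57049746 -0.19625001  0.1       ]
face [ 0.44845989 -0.14200442] rel slot -0.13354785192268137 0.000851012479528689 expected [ 0.45503575 -0.14580603]
```

```bash
python3 -m handwheel '[[-0.0203,0.0089,0,0,0,0],[-0.0203,0.0089,0,0,0,0],[-0.0203,0.0089,0,0,0,0],[-0.0203,0.0089,0,0,0,0],[-0.0203,0.0089,0,0,0,0],[-0.0203,0.0089,0,0,0,0],[-0.0205,0.0087,0,0,0,0],[0,0,-0.02,0,0,0],[0,0,-0.03,0,0,0],[0,0,-0.03,0,0,0]]' 1 && python3 -m handwheel '[[0,0,-0.02,0,0,0],[0,0,0,0,0,0],[0,0,0,0,0,0]]' && python3 -c "
from h import *
goto(.4276,-.1336,-23.6)
save('side','pics/side7.png')
a=cv2.imread('pics/side7.png')[60:260,240:440]; cv2.imwrite('pics/crop7.png',cv2.resize(a,None,fx=3,fy=3,interpolation=cv2.INTER_CUBIC))"
```

```text
t: 21.5
ee_pos: [0.4277, -0.1336, 0.1205]
ee_rot: [-12.3, 90.0, -35.9]
force: [-0.1, 0.1, 0.7]
gripper_width: 0.0001
t: 21.8
ee_pos: [0.4278, -0.1337, 0.1015]
ee_rot: [172.2, 89.9, 148.5]
force: [0.3, -0.6, -0.4]
gripper_width: 0.0
t 21.8 p [ 0.4278 -0.1337  0.1015] jaw -23.61 w 0.0 F [ 0.3 -0.6 -0.4] j6 -8.3 | dxy -0.0002 0.0001 turn rad 0.0002 tilt fix [-0.0008 -0.0012 -0.    ]
```

View pics/crop7.png

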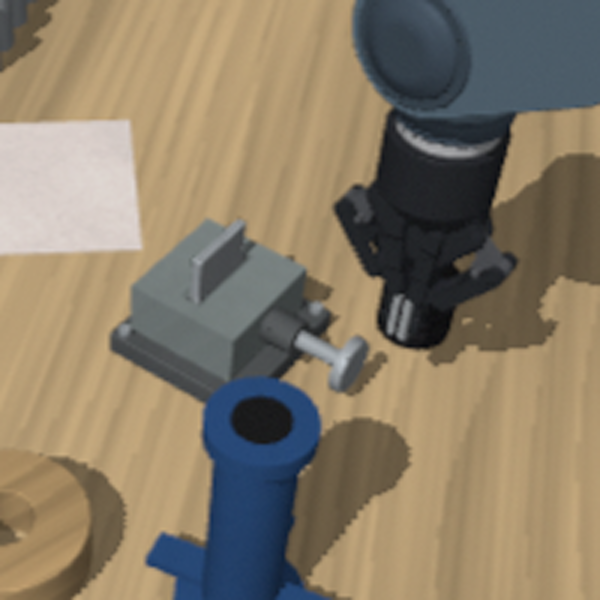

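The side view shows the shut fingers standing clear in front of the plunger head, in line with it, with the knuckles well above head height. I'll lower and push.

```bash
python3 -m handwheel '[[0,0,-0.02,0,0,0],[0,0,-0.02,0,0,0],[0,0,-0.015,0,0,0],[0,0,-0.0065,0,0,0],[0,0,0,0,0,0],[0,0,0,0,0,0]]' && python3 -m handwheel '[[0.0046,-0.002,0,0,0,0],[0.0046,-0.002,0,0,0,0],[0.0046,-0.002,0,0,0,0],[0.0046,-0.002,0,0,0,0],[0,0,0,0,0,0],[0,0,0,0,0,0]]' && python3 -c "
from h import *
goto(.4276,-.1336,-23.6)"
```

```text
t: 22.45
ee_pos: [0.429, -0.1344, 0.0415]
ee_rot: [-7.2, 89.9, -30.8]
force: [-0.1, -0.9, -0.3]
gripper_width: -0.0003
t: 23.05
ee_pos: [0.4455, -0.1414, 0.0401]
ee_rot: [179.6, 89.8, 156.0]
force: [-6.7, 1.6, 5.5]
gripper_width: -0.0001
t 23.05 p [ 0.4455 -0.1414  0.0401] jaw -23.58 w -0.0001 F [-6.7  1.6  5.5] j6 -7.9 | dxy -0.0179 0.0078 turn rad -0.0003 tilt fix [-0.0017 -0.0037 -0.    ]
```

```bash
python3 -m handwheel '[[0.0046,-0.002,0,0,0,0],[0.0046,-0.002,0,0,0,0],[0.0046,-0.002,0,0,0,0],[0.0046,-0.002,0,0,0,0],[0.0046,-0.002,0,0,0,0],[0.0027,-0.0012,0,0,0,0],[0,0,0,0,0,0],[0,0,0,0,0,0]]' && python3 -c "
from h import *
goto(.4455,-.1414,-23.6)"
```

```text
t: 23.85
ee_pos: [0.4697, -0.1519, 0.0397]
ee_rot: [-179.0, 89.5, 157.4]
force: [-11.2, 2.5, 10.0]
gripper_width: -0.0002
t 23.85 p [ 0.4697 -0.1519  0.0397] jaw -23.56 w -0.0002 F [-11.2   2.5  10. ] j6 -7.5 | dxy -0.0242 0.0105 turn rad -0.0006 tilt fix [-0.0033 -0.0078 -0.    ]
```

```bash
python3 -m handwheel '[[0.0023,-0.001,0,0,0,0],[0.0023,-0.001,0,0,0,0],[0.0023,-0.001,0,0,0,0],[0,0,0,0,0,0],[0,0,0,0,0,0]]' && python3 -c "
from h import *
goto(.4455,-.1414,-23.6)"
```

```text
t: 24.35
ee_pos: [0.4698, -0.1519, 0.0395]
ee_rot: [-178.7, 88.3, 157.9]
force: [-42.8, 12.5, 42.3]
gripper_width: 0.0001
t 24.35 p [ 0.4698 -0.1519  0.0395] jaw -23.45 w 0.0001 F [-42.8  12.5  42.3] j6 -7.3 | dxy -0.0243 0.0105 turn rad -0.0027 tilt fix [-0.0112 -0.0274 -0.    ]
```

It's at the hard stop: no more motion, and the force jumped from 11 to 45 N. I'll retreat.

```bash
python3 -m handwheel '[[-0.0069,0.003,0,0,0,0],[-0.0092,0.004,0,0,0,0],[-0.0092,0.004,0,0,0,0],[-0.0092,0.004,0,0,0,0],[-0.0092,0.004,0,0,0,0],[-0.0092,0.004,0,0,0,0],[-0.0092,0.004,0,0,0,0],[0,0,0,0,0,0],[0,0,0,0,0,0]]' && python3 -m handwheel '[[0,0,0.02,0,0,0],[0,0,0.03,0,0,0],[0,0,0.03,0,0,0],[0,0,0.03,0,0,0],[0,0,0.03,0,0,0],[0,0,0,0,0,0],[0,0,0,0,0,0],[0,0,0,0,0,0]]' && python3 - <<'E'
from h import *
goto(.4276,-.1336,-23.6)
save("side","pics/side8.png"); save("top","pics/top8.png")
a=cv2.imread("pics/side8.png")[100:400,200:400]; b=cv2.imread("pics/top8.png")[170:300,130:400]
cv2.imwrite("pics/crop8.png",np.hstack([cv2.resize(a,None,fx=2,fy=2,interpolation=cv2.INTER_CUBIC),cv2.copyMakeBorder(cv2.resize(b,(400,193),interpolation=cv2.INTER_CUBIC),0,407,0,0,cv2.BORDER_CONSTANT)]))
E
```

```text
t: 25.25
ee_pos: [0.4173, -0.1293, 0.0406]
ee_rot: [-7.2, 89.9, -30.8]
force: [0.5, 0.6, 0.5]
gripper_width: 0.0001
t: 26.05
ee_pos: [0.4165, -0.1288, 0.1792]
ee_rot: [170.6, 89.9, 147.0]
force: [0.5, 0.5, -0.6]
gripper_width: 0.0003
t 26.05 p [ 0.4165 -0.1288  0.1792] jaw -23.61 w 0.0003 F [ 0.5  0.5 -0.6] j6 -8.5 | dxy 0.0111 -0.0048 turn rad 0.0001 tilt fix [-0.0011 -0.0017 -0.    ]
```

View pics/crop8.png

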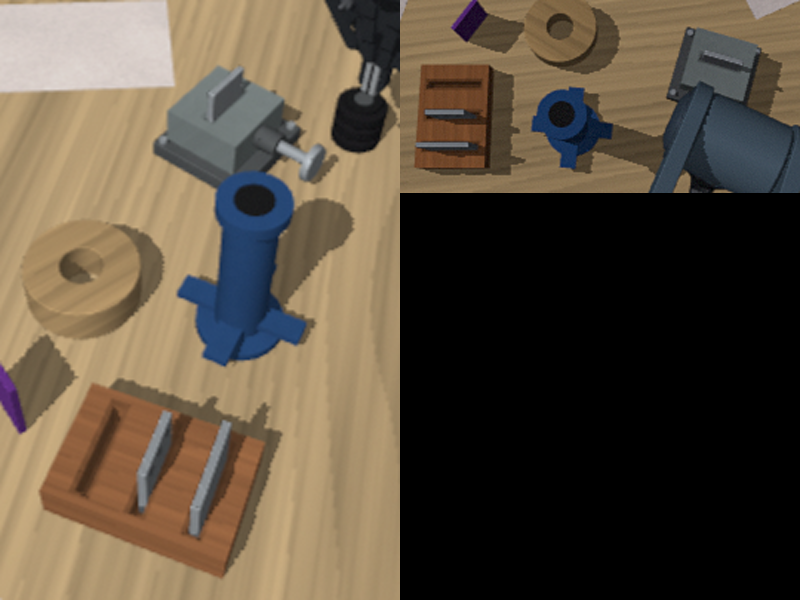

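The finished leg is in the middle bay, the blank is in the press, the plunger is back out, everything else is in place and the arm is clear. I'm handing in.

```bash
python3 -c "
from station import manip
print(manip.sign_off())"
```

```text
the job is handed in; nothing more can be done
None
```

The job is done and handed in at about 26 s of the 72 s allowed. The finished leg stands in the rack's middle bay. The short blank is in the press slot and has been marked, and the plunger has sprung back out.

**Last checks**
- **Finished leg:** its measured centre was within 0.4 mm of where I released it, centred in the bay.
- **Blank:** its top edge measured 60.1 mm at the height it should have when home. The tool touched bottom at 0.0737 m against 0.0734 m predicted.
- **Plunger:** it was pushed to the hard stop, where motion ended and the force rose from 11 N to about 45 N. The last picture shows it out again, judged by eye, since I had no joint reading.
- **Everything else:** the long leg, jack, collars and ring stand where they were, also judged by eye. The tool force was about zero with the arm clear.

**What went wrong**
- **First insertion failed:** the blank caught at the slot mouth with about 94 N at the wrist, under the 120 N limit. I backed off, measured the slot again (about 2 mm off), and the slow second descent went in without load.
- **Disagreements:** the top and wrist cameras differed by 2–2.5 mm. A wrist-camera ray to the plunger face was 7.5 mm from the position expected from the slot. I put that down to seeing the rim's edge and used the expected position, which made good contact.

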